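# Load a hair roller onto its spindle and hang it on the stand

## Task

Pick up the steel spindle by its wooden handle, thread its rod right through the hair roller lying in the dock, and push gently until the black bush in the roller's end is fully home (flush) under the spindle's collar; the roller slides back to the dock's sprung end stop first, and it dents if pushed hard. Then lift the roller out on the spindle, without ever taking the roller in the fingers, lay the spindle in the two forks of the brass stand with the roller hanging between the forks, and let go. Leave the other things on the counter where they are.

Things in the scene. Friction and masses are not known exactly. Their poses are not given: they have to be found in the camera images.
- spindle: loose steel spindle, 180 mm long, 0.12 kg, lying level in its rest. Origin on its axis at the shoulder (collar's front face), x towards the tip, z up. Rod 10 mm diameter to x = +105 mm, last 8 mm tapering to 4 mm. Collar 24 mm diameter, x = -6 to 0; bare neck 10 mm diameter, -30 to -6; flat-sided wooden handle, -75 to -30, 16 mm wide (y), 20 mm tall (z), centred on the axis.
- grip (a point): middle of the spindle's handle, on the axis, 52.5 mm behind the shoulder; grip it here from above across the 16 mm width
- tip (a point): tip of the spindle's rod, 105 mm in front of the shoulder
- neck (a point): point on the axis in the spindle's bare neck, 18 mm behind the shoulder; belongs in the near fork
- front (a point): point on the axis of the rod 85 mm in front of the shoulder; belongs in the far fork
- rest: fixed low wooden rest that holds the spindle at the start, axis 45 mm above the counter. Origin on the counter under the shoulder, x along the rod; base 10 mm high from x = -63 to +87 mm, 50 mm wide; a 10 mm wide block under the handle (x = -60 to -30 mm) and a notch under the rod (x = 56 to 64 mm, top 52 mm high, 12 mm wide)
- roller: loose hair roller, a white ribbed hard cylinder, 52 mm diameter, 60 mm long, about 0.1 kg, lying level on the dock's two bars, with a 14 mm bore right through. Origin on the bore axis in the plane of its near end face (towards the dock's entrance), x along the bore towards the far end; it may roll, so y and z turn. Pushed by the spindle harder than 22 N, it dents.
- near_face (a point): centre of the roller's near end face (same as its origin). Here sits a black bush, outer diameter 26 mm, same 14 mm bore, standing 6 mm proud of the face; pushed with 6 N (plus 0.02 N per mm/s) it slides 6 mm in until flush, and stays. Fully home: the spindle's collar has come up to this face
- dock: wooden dock, base 150 x 70 x 12 mm, two bars on which the roller slides, bore axis 40.6 mm above the counter. Origin on the counter under the bore axis at the entrance edge, x along the bore inwards. Roller's near face starts 12 to 22 mm in. A spring-backed end stop (6 N/mm), 55 mm high, waits 4 to 44 mm beyond its far face (not measured, feel for it); its 28 mm slot, open upwards, lets the rod through.
- stand: fixed brass stand. Origin on the counter midway between its two forks, x from near to far fork, z up; base 130 x 60 x 10 mm; forks 8 mm thick at x = -51.5 and +51.5 mm, each an upward notch 14 mm wide, mouth flared, bottom 75 mm and top about 101 mm above the counter. The spindle is laid in with tip towards +x, handle outside the near fork.
- near_fork (a point): point on the axis of a rod seated in the near fork, 80 mm above the counter
- far_fork (a point): the same in the far fork, 103 mm from the near one
- perfume: bystander: ribbed amber glass perfume bottle, 56 mm diameter, 98 mm tall, origin under its centre; leave alone
- lipstick: bystander: gold lipstick tube standing up, 21 mm diameter, 73 mm tall, origin under its centre; leave alone
- compact: bystander: open silver compact case, 66 mm square, lid raised to about 64 mm on its +x side, origin under its centre; leave alone
- press: bystander: fixed brass hand press with spring-loaded plunger, base 80 x 110 mm, 174 mm tall, origin under its centre; keep clear

How it is judged:
By the outcome, as a careful person would: the job done as asked, in the order asked, and still so for the second after the job is handed in, with the robot touching nothing.
It also fails if it takes over 64 s, if anything falls off the work surface, if the arm or the gripper's body presses on something with over 40 N, if the wrist force passes 120 N, or if a joint passes its speed limit or range.

## Robot

A 6-joint arm with a two-finger parallel gripper is mounted at the origin on the work surface. World frame = base frame: x ahead of the robot, y to its left, z up, the work surface at z = 0. Lengths are in m, angles in rad, forces in N, time in s.
With the tool pointing down it reaches from about 0.25 to 0.725 m from the base axis. Payload 4 kg.
Tool frame: the origin (TCP) lies on the centre line of the jaws, within the pads' length; the fingertips stand 22 mm ahead of it and the grasp point (between the pads) lies 3 mm ahead of it; z points along the fingers, y is the line along which they close (so a half turn about z gives the same grasp; the last joint's range is limited). The gripper opens to 85 mm and grips with 20 to 120 N. Pads are 22 mm wide; open, the fingers measure 114 mm over their backs; the gripper's body (76 mm by 85 mm) begins 54 mm behind the grasp point. The pads swing forward as they close: fully open they stand 13 mm farther back than shut.
Start: joints at [1.178, 0.241, 0.005, 1.335, 0, 1.571], TCP at [0.191, 0.462, 0.223] pointing down, gripper open.
Joint ranges: [-2.72, 2.72], [-1.05, 1.87], [-1.09, 1.28], [-1.99, 2.15], [-1.42, 1.44], [-3.14, 3.14]. Speed limits (rad/s): [2.79, 2.79, 3.14, 3.14, 3.14, 3.14].

## Interface

Orientations are given as a unit quaternion [x, y, z, w].
In Python, from workcell import bot gives the robot as it stands.
- The arm moves only by the shell command python3 -m inch 'ROWS'. ROWS is JSON, one flat list of numbers, 7 for each row, row after row: the shift along the world's x, y, z in mm, then the turn, a rotation vector about the world's x, y, z in rad, then the opening in per cent of the stroke, from 0 (shut) to 100 (fully open). A call has 1 to 8 rows; each row is the pose to reach, as a shift and turn from the pose commanded when the call began; what a row does not reach only later rows make up. A row lasts 1/12 s, in which the tool goes at most 41.7 mm and 7.16 degrees, less where a joint would pass 70% of its speed; a pose out of reach is approached as far as the arm can. A call with a gripper value outside its range is refused whole. The fingers move at their own pace and stop on an object; the grip force is fixed at half the most. Time passes only in rows, so rows that repeat a pose let the fingers close. It gives the time, the measured TCP pose, the force, the opening and the grip force at its end, in the units of the state.
- bot.get_obs(): the state, without advancing time (a new reading comes with each control period).
- bot.camera(name): name is "scene" or "top" or "wrist"; returns the picture (420x560x3 uint8, blue, green, red); there is no depth.
- bot.camera_info(name): a dict with "intrinsics" (3x3 intrinsics, pixels), "distortion" ([k1, k2, p1, p2, k3] as OpenCV has them; the pictures are not rectified), "camera_from_world" (4x4, takes a point from world to camera coordinates); the wrist camera has in their place "hand_eye" (4x4, takes a point from camera to tool coordinates, whose origin is the TCP and whose axes are the flange's). Camera axes: x right, y down, z forward; pixel columns grow to the right and rows downward; lengths in m; the calibration is good to about 2 mm. A picture is of the moment at which its call begins: read the wrist's pose just before it. camera_info takes no time and is no camera call.
- bot.job_done(): hands the job in; it is judged then, once.
Trained networks look in the newest picture that a camera, given by its name, has taken for a name from the list of things; names that differ only in an ending like _2 or _b are one class to them, and where a whole thing is asked for, a point or a joint stands for the part that bears it (a point fixed in the world has none). Each returns a list of dicts, best first, with "confidence" (0 to 1); they miss things now and then, are a little off and sometimes report something else, mostly with a low value. They report only what shows in the picture. A call takes as long as a camera call.
- bot.silhouettes(camera, target): "mask" (420x560 bool, what is visible of it) and "uv" ([column, row] in pixels, amid what is visible of it).
- bot.spot_point(camera, target): "uv" ([column, row] in pixels: a listed point, or the origin of a listed thing).
The state is a dict: "clock": time; "joint_pos": joint angles; "joint_vel": joint speeds; "tau": joint torques, N m; "eef_pos": TCP position; "tool_rot": TCP orientation; "ft_force": force on the tool from outside, world axes, zero at the start; "ft_torque": the same for the moment, N m; "grip_width": finger opening in m; "grasp_force": force on a finger pad.
Only numpy, scipy, OpenCV 4.12 (cv2) and the standard library are available. Lean on these libraries where they do the work, as an engineer would, in place of code of your own. Each camera call takes 0.05 s, during which the arm holds its last target. There are 200 camera calls.

## Working session

There is one attempt and no reset: what is moved stays moved. The work goes in short steps, Python scripts to look and compute and a shell command to move; the robot and the scene stay as the last step left them, time stands still between calls to the robot, and variables do not carry over. Pictures are saved under pics/ and viewed, at most 10 in all, crops included, and the job is handed in when it is done.

```bash
ls; mkdir -p pics; cat > h.py <<'E'
import numpy as np, cv2
from workcell import bot
from scipy.spatial.transform import Rotation as R
def ray(cam,uv):
    i=bot.camera_info(cam); K=np.array(i['intrinsics']); d=np.array(i['distortion'])
    p=cv2.undistortPoints(np.array([[uv]],float),K,d)[0,0]; v=np.array([p[0],p[1],1.])
    if cam=='wrist':
        o=bot.get_obs(); T=np.eye(4); T[:3,:3]=R.from_quat(o['tool_rot']).as_matrix(); T[:3,3]=o['eef_pos']
        W=T@np.array(i['hand_eye'])
    else: W=np.linalg.inv(np.array(i['camera_from_world']))
    return W[:3,3],W[:3,:3]@v
def atz(cam,uv,z):
    o,v=ray(cam,uv); return o+v*(z-o[2])/v[2]
def tri(obs):
    A=np.zeros((3,3));b=np.zeros(3)
    for o,v in obs:
        v=v/np.linalg.norm(v);P=np.eye(3)-np.outer(v,v);A+=P;b+=P@o
    return np.linalg.solve(A,b)
E
python3 - <<'E'
from h import *
np.set_printoptions(precision=4,suppress=True)
print(bot.get_obs())
for c in('top','scene'): cv2.imwrite(f'pics/{c}0.png',bot.camera(c))
Z=dict(spindle=.045,grip=.045,tip=.045,neck=.045,front=.045,rest=0,roller=.0406,near_face=.0406,dock=0,stand=0,near_fork=.08,far_fork=.08,perfume=0,lipstick=0,compact=0,press=0)
for n,z in Z.items():
    r={c:bot.spot_point(c,n)[:2] for c in('top','scene')}
    for c in r:
        print(n,c,[(np.round(d['uv'],1),round(d['confidence'],2),atz(c,d['uv'],z)[:2]) for d in r[c]])
    if r['top'] and r['scene']: print('   tri',tri([ray(c,r[c][0]['uv']) for c in r]))
E
```

```text
pics
{'clock': 0.0, 'joint_pos': array([1.178 , 0.2414, 0.0037, 1.3352, 0.    , 1.5708]), 'joint_vel': array([-0.0001, -0.0007, -0.0003, -0.0003, -0.0017, -0.0001]), 'tau': array([  0.0014, -37.2316,  25.2409,   0.0169,   0.0002,   0.    ]), 'eef_pos': array([0.1911, 0.4613, 0.2223]), 'tool_rot': array([ 0.1951,  0.9808, -0.001 , -0.0002]), 'ft_force': array([ 0.0989, -1.0771,  0.7077]), 'ft_torque': array([ 0.038 ,  0.0157, -0.0232]), 'grasp_force': 0.0, 'grip_width': 0.08523887285297603}
spindle top [(array([352.6, 272.6]), 0.58, array([ 0.4425, -0.1754]))]
spindle scene [(array([163.9, 201.9]), 0.95, array([ 0.4222, -0.1651])), (array([168.8, 222.5]), 0.58, array([ 0.4866, -0.1786]))]
   tri [ 0.4421 -0.1712  0.0637]
grip top [(array([369.2, 275.2]), 0.8, array([ 0.4345, -0.2198]))]
grip scene [(array([138.6, 216.2]), 0.7, array([ 0.4365, -0.2269])), (array([202.3, 193.5]), 0.69, array([ 0.4399, -0.0827]))]
   tri [ 0.4339 -0.2234  0.0414]
tip top [(array([311.7, 270.2]), 0.75, array([ 0.4513, -0.0663])), (array([226.5, 155.4]), 0.74, array([0.7725, 0.1615]))]
tip scene [(array([2
[... 2457 characters left out ...]
-0.3312 -0.0015]
lipstick top [(array([304.6, 153.5]), 0.51, array([ 0.7867, -0.0574]))]
lipstick scene [(array([426.9, 185.8]), 0.66, array([0.6347, 0.3944])), (array([292.6, 317.9]), 0.64, array([ 0.7904, -0.0618]))]
   tri [0.7885 0.04   0.2765]
compact top [(array([229.9, 157.4]), 0.9, array([0.7794, 0.1567])), (array([224.1, 272.2]), 0.55, array([0.4524, 0.1729]))]
compact scene [(array([385.5, 273. ]), 0.57, array([0.7927, 0.1502]))]
   tri [ 0.7838  0.1587 -0.0147]
press top [(array([145.3, 206.5]), 0.58, array([0.6409, 0.3983]))]
press scene [(array([426.4, 186.7]), 0.73, array([0.6365, 0.3913])), (array([201. , 194.8]), 0.55, array([ 0.3939, -0.0716]))]
   tri [0.6384 0.3946 0.001 ]
```

View pics/top0.png

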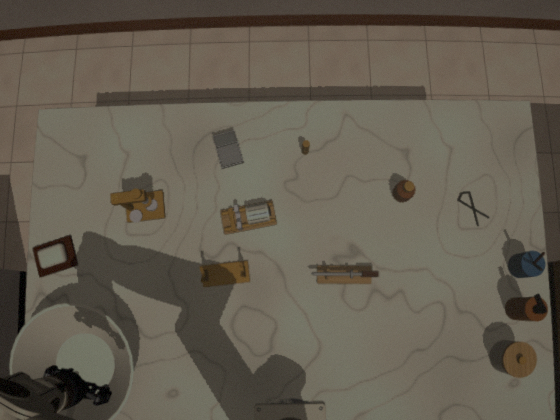

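View pics/scene0.png

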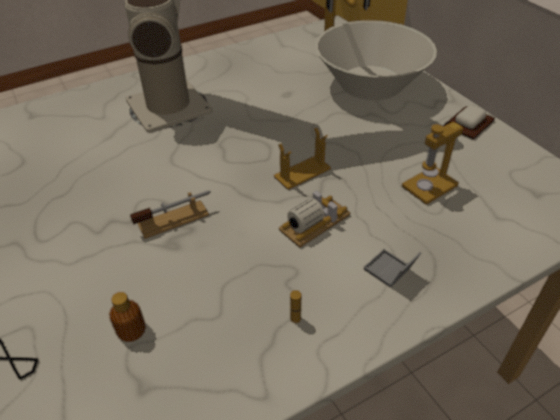

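The views agree. The spindle points roughly +y from (0.434,-0.223). The dock entrance is near (0.61,0.035) and the stand near (0.45,0.17), both also facing +y. I'll move in and take closer looks with the wrist camera on the way.

```bash
python3 -m inch '[220,-330,60,0,0,-1.2,100,220,-330,60,0,0,-1.2,100,220,-330,60,0,0,-1.2,100,220,-330,60,0,0,-1.2,100,220,-330,60,0,0,-1.2,100,220,-330,60,0,0,-1.2,100,220,-330,60,0,0,-1.2,100,220,-330,60,0,0,-1.2,100]'
cat > look.py <<'E'
from h import *
import sys
np.set_printoptions(precision=4,suppress=True)
Z=dict(spindle=.045,grip=.045,tip=.045,neck=.045,front=.045,rest=0,roller=.0406,near_face=.0406,dock=0,stand=0,near_fork=.08,far_fork=.08)
o=bot.get_obs(); print(o['clock'],o['eef_pos'],R.from_quat(o['tool_rot']).as_matrix()[:,1:],np.array(bot.camera_info('wrist')['hand_eye']))
cv2.imwrite(f'pics/{sys.argv[1]}.png',bot.camera('wrist'))
for n in sys.argv[2:]:
    print(n,[(np.round(d['uv'],1),round(d['confidence'],2),atz('wrist',d['uv'],Z[n])[:2]) for d in bot.spot_point('wrist',n)[:2]])
E
python3 look.py w1 roller near_face dock stand near_fork far_fork
```

```text
clock: 2.37
eef_pos: [0.3749, 0.1859, 0.2737]
tool_rot: [0.644, 0.765, 0.0, 0.0]
ft_force: [0.0, 0.8, 0.5]
grip_width: 0.0852
grasp_force: 0.0
2.3667 [0.3749 0.1859 0.2737] [[ 0.9852  0.0009]
 [ 0.1713  0.0005]
 [ 0.001  -1.    ]] [[ 0.0002 -0.9598 -0.2806  0.0723]
 [ 1.      0.0003 -0.0004 -0.0002]
 [ 0.0004 -0.2806  0.9598 -0.1511]
 [ 0.      0.      0.      1.    ]]
roller [(array([440. , 311.5]), 0.93, array([0.6187, 0.0456]))]
near_face []
dock [(array([438.2, 309.4]), 0.39, array([0.6384, 0.0335]))]
stand [(array([326.5, 187.1]), 0.63, array([0.4461, 0.1763])), (array([440.8, 311.1]), 0.38, array([0.6422, 0.0333]))]
near_fork [(array([328.8, 258.3]), 0.8, array([0.4491, 0.118 ]))]
far_fork [(array([342.6, 156.6]), 0.61, array([0.438 , 0.2254]))]
```

View pics/w1.png

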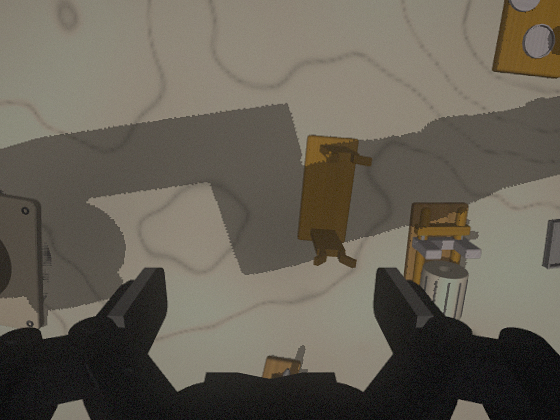

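```bash
python3 -m inch '[215,-260,-40,0,0,-0.18,100,215,-260,-40,0,0,-0.18,100,215,-260,-40,0,0,-0.18,100,215,-260,-40,0,0,-0.18,100,215,-260,-40,0,0,-0.18,100,215,-260,-40,0,0,-0.18,100,215,-260,-40,0,0,-0.18,100,215,-260,-40,0,0,-0.18,100]'
python3 look.py w2 roller near_face dock near_fork far_fork
```

```text
clock: 3.38
eef_pos: [0.5862, -0.0664, 0.2331]
tool_rot: [0.706, 0.708, -0.0, -0.0]
ft_force: [1.1, 1.7, 0.7]
grip_width: 0.0857
grasp_force: 0.0
3.3833 [ 0.5862 -0.0664  0.2331] [[ 1.     -0.0006]
 [ 0.0025  0.0004]
 [-0.0006 -1.    ]] [[ 0.0002 -0.9598 -0.2806  0.0723]
 [ 1.      0.0004 -0.0006 -0.0003]
 [ 0.0006 -0.2806  0.9598 -0.1511]
 [ 0.      0.      0.      1.    ]]
roller [(array([303. ,  54.5]), 0.96, array([0.6162, 0.0468]))]
near_face [(array([303.2,  59.6]), 0.97, array([0.6147, 0.0451]))]
dock [(array([301.1,  79.5]), 0.59, array([0.6158, 0.0321])), (array([132.4, 276. ]), 0.44, array([ 0.418 , -0.1903]))]
near_fork [(array([298.2,  78.3]), 0.54, array([0.6069, 0.0283]))]
far_fork []
```

View pics/w2.png

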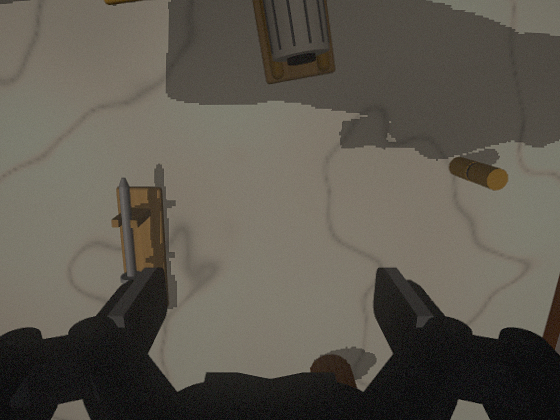

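```bash
sed -i "s/        o=bot.get_obs(); T=/        o=OBS or bot.get_obs(); T=/; s/^def ray/OBS=None\ndef ray/" h.py
sed -i "s/^o=bot.get_obs(); /import h\nh.OBS=o=bot.get_obs(); /; s/,np.array(bot.camera_info('wrist')\['hand_eye'\])//" look.py
python3 -m inch '[-155,-151,-40,0,0,-0.09,100,-155,-151,-40,0,0,-0.09,100,-155,-151,-40,0,0,-0.09,100,-155,-151,-40,0,0,-0.09,100,-155,-151,-40,0,0,-0.09,100,-155,-151,-40,0,0,-0.09,100,-155,-151,-40,0,0,-0.09,100,-155,-151,-40,0,0,-0.09,100]'
python3 look.py w3 grip spindle neck front tip
```

```text
clock: 4.35
eef_pos: [0.4304, -0.2174, 0.1949]
tool_rot: [0.739, 0.674, 0.001, 0.001]
ft_force: [1.2, -0.3, -0.1]
grip_width: 0.0854
grasp_force: 0.0
4.35 [ 0.4304 -0.2174  0.1949] [[ 0.9958  0.0022]
 [-0.0911 -0.0003]
 [ 0.0022 -1.    ]]
grip [(array([278.3, 193.2]), 0.57, array([ 0.4373, -0.2198]))]
spindle [(array([276.9, 133.9]), 0.76, array([ 0.4404, -0.1689]))]
neck [(array([271. , 150.5]), 0.8, array([ 0.4343, -0.1822]))]
front [(array([267.3,  17.6]), 0.91, array([ 0.4407, -0.0793]))]
tip []
```

View pics/w3.png

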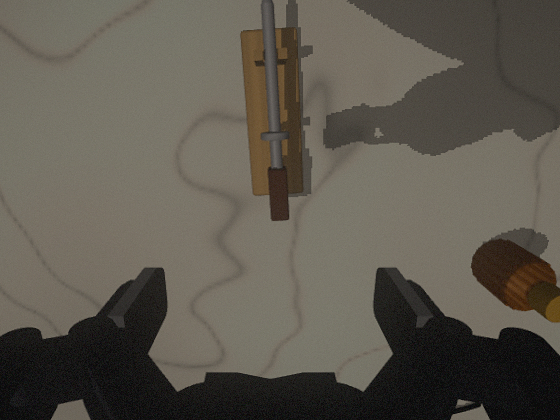

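```bash
python3 - <<'E'
from h import *
import h
h.OBS=bot.get_obs()
for uv,z in [((267.5,5),.045),((269.7,50),.045),((272,90),.045),((274,128),.045),((274.5,136),.045),((277.5,169),.055),((277.5,169),.045),((280,219),.055),((280,219),.035)]:
    print(uv,z,np.round(atz('wrist',uv,z),4))
E
```

```text
(267.5, 5) 0.045 [ 0.442  -0.0706  0.045 ]
(269.7, 50) 0.045 [ 0.4408 -0.1033  0.045 ]
(272, 90) 0.045 [ 0.4399 -0.1337  0.045 ]
(274, 128) 0.045 [ 0.4389 -0.1639  0.045 ]
(274.5, 136) 0.045 [ 0.4387 -0.1704  0.045 ]
(277.5, 169) 0.055 [ 0.4388 -0.1966  0.055 ]
(277.5, 169) 0.045 [ 0.4389 -0.1984  0.045 ]
(280, 219) 0.055 [ 0.4374 -0.24    0.055 ]
(280, 219) 0.035 [ 0.4374 -0.2465  0.035 ]
```

```bash
python3 -m inch '[8,-2,-100,0,0,0.063,60,8,-2,-100,0,0,0.063,60,8,-2,-100,0,0,0.063,60,8,-2,-100,0,0,0.063,60,8,-2,-100,0,0,0.063,60]'
python3 look.py w4 grip spindle neck; python3 -c "
from h import *
print(np.array(bot.camera_info('wrist')['intrinsics']),bot.get_obs()['eef_pos'],bot.get_obs()['joint_vel'])"
```

```text
clock: 5.07
eef_pos: [0.4379, -0.2197, 0.0931]
tool_rot: [0.717, 0.697, -0.0, -0.001]
ft_force: [-0.3, -0.3, -0.0]
grip_width: 0.0513
grasp_force: 0.0
5.0667 [ 0.4379 -0.2197  0.0931] [[ 0.9996 -0.0024]
 [-0.028   0.0013]
 [-0.0024 -1.    ]]
grip [(array([268.1, 229.1]), 0.85, array([ 0.4363, -0.2182]))]
spindle [(array([271.8, 142.1]), 0.88, array([ 0.4398, -0.1671]))]
neck [(array([269.6, 173.5]), 0.59, array([ 0.4381, -0.1847]))]
[[355.15232455   0.         269.89216892]
 [  0.         355.15232455 208.68541859]
 [  0.           0.           1.        ]] [ 0.43979    -0.22107501  0.09582538] [-0.00331381 -0.00246036 -0.00747879 -0.00485166  0.00012713 -0.00054314]
```

View pics/w4.png

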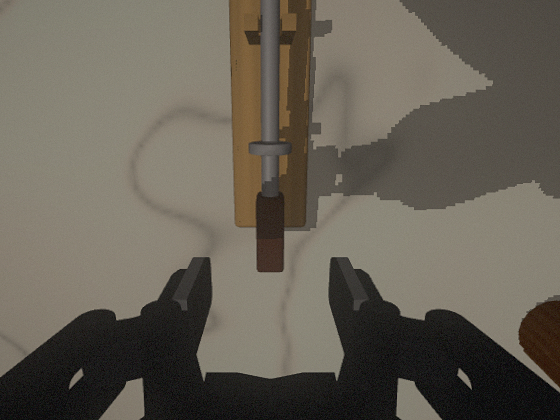

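```bash
python3 -m inch '[0,1,-25,0,0,0,45,0,1,-45,0,0,0,45,0,1,-45,0,0,0,45,0,1,-45,0,0,0,45,0,1,-45,0,0,0,0,0,1,-45,0,0,0,0,0,1,-45,0,0,0,0,0,1,-45,0,0,0,0]'
```

```text
clock: 5.93
eef_pos: [0.4389, -0.2198, 0.0499]
tool_rot: [0.717, 0.697, 0.0, 0.001]
ft_force: [0.3, 0.1, -0.2]
grip_width: 0.0006
grasp_force: 0.0
```

```bash
python3 -m inch '[0,0,0,0,0,0,0,0,0,0,0,0,0,0]'
```

```text
clock: 6.1
eef_pos: [0.4384, -0.2195, 0.0492]
tool_rot: [0.717, 0.697, 0.0, 0.0]
ft_force: [0.3, 0.5, -0.6]
grip_width: 0.0002
grasp_force: 0.0
```

The fingers closed fully without the handle, so I'll look before opening.

```bash
python3 look.py w5 grip spindle neck; python3 - <<'E'
from h import *
for c in ('top','scene'):
    bot.camera(c)
    for n in ('grip','neck','spindle'): print(c,n,[(d['uv'],d['confidence'],atz(c,d['uv'],.045)) for d in bot.spot_point(c,n)[:2]])
a=cv2.imread('pics/w5.png'); s=bot.camera('scene')[160:260,90:250]; s=cv2.resize(s,(560,350))
cv2.imwrite('pics/w5s.png',cv2.resize(np.vstack([a[100:],s]),(500,600)))
E
```

```text
6.1 [ 0.4384 -0.2195  0.0492] [[ 0.9996  0.0006]
 [-0.029  -0.0003]
 [ 0.0006 -1.    ]]
grip [(array([265.2, 261.7]), 0.63, array([ 0.4357, -0.2189]))]
spindle [(array([271.9, 151.6]), 0.69, array([ 0.4404, -0.1668]))]
neck [(array([265.6, 190.5]), 0.97, array([ 0.4371, -0.1841]))]
top grip [([366.1, 270.1], 0.66, array([ 0.44834888, -0.21196069,  0.045     ]))]
top neck [([355.2, 276.1], 0.66, array([ 0.43304266, -0.18206059,  0.045     ]))]
top spindle [([354.4, 273.0], 0.49, array([ 0.44134795, -0.18021703,  0.045     ])), ([269.5, 207.9], 0.18, array([0.62212191, 0.04392445, 0.045     ]))]
scene grip [([139.4, 215.4], 0.58, array([ 0.43505894, -0.22462726,  0.045     ]))]
scene neck [([156.1, 211.9], 0.86, array([ 0.44306516, -0.19044314,  0.045     ]))]
scene spindle [([162.4, 206.7], 0.66, array([ 0.43478736, -0.17320984,  0.045     ])), ([289.8, 238.1], 0.41, array([0.65147214, 0.01418386, 0.045     ]))]
```

View pics/w5s.png

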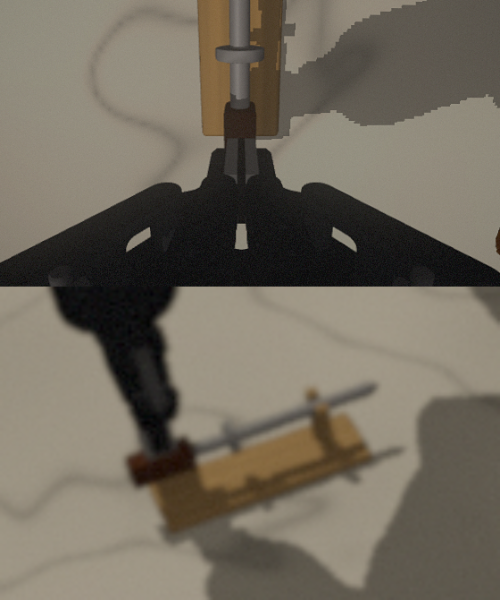

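```bash
python3 - <<'E'
from h import *
i=bot.camera_info('wrist');K=np.array(i['intrinsics']);H=np.linalg.inv(np.array(i['hand_eye']))
o=bot.get_obs();T=np.eye(4);T[:3,:3]=R.from_quat(o['tool_rot']).as_matrix();T[:3,3]=o['eef_pos']
def proj(p): # tool point
    return np.round(cv2.projectPoints(np.array([p],float),H[:3,:3].copy(),H[:3,3].copy(),K,np.array(i['distortion']))[0].ravel(),1)
for p in [(0,0,0),(0,0,.003),(0,0,.022),(.011,0,.022),(-.011,0,.022),(.011,0,-.016)]: print(p,proj(p))
for n,(x,y,z) in dict(hf=(.439,-.197,.055),hr=(.4375,-.242,.055),hrb=(.4375,-.242,.035)).items():
    print(n,proj((np.linalg.inv(T)@[x,y,z,1])[:3]))
print(o['eef_pos'],o['joint_pos'],o['grip_width'],i['hand_eye'])
E
python3 -c "
import cv2;a=cv2.imread('pics/w5.png')[170:330,190:350];cv2.imwrite('pics/w5c.png',cv2.resize(a,(560,560),interpolation=cv2.INTER_CUBIC))"
```

```text
(0, 0, 0) [270.8 266.5]
(0, 0, 0.003) [270.8 263.7]
(0, 0, 0.022) [270.7 248.2]
(0.011, 0, 0.022) [270.7 228.5]
(-0.011, 0, 0.022) [270.7 267.3]
(0.011, 0, -0.016) [270.9 259.1]
hf [271.4 225.4]
hr [270.8 316.1]
hrb [270.8 294.4]
[ 0.43813014 -0.21939063  0.04878058] [-4.64234458e-01  3.72435326e-01 -3.02762891e-01  8.95682761e-01
 -1.16774691e-05  1.13550526e+00] 0.00030202943511169634 [[ 1.83223010e-04 -9.59806133e-01 -2.80663774e-01  7.22737975e-02]
 [ 9.99999761e-01  3.62918879e-04 -5.88279697e-04 -3.33184281e-04]
 [ 6.66492644e-04 -2.80663599e-01  9.59805970e-01 -1.51139241e-01]
 [ 0.00000000e+00  0.00000000e+00  0.00000000e+00  1.00000000e+00]]
```

View pics/w5c.png

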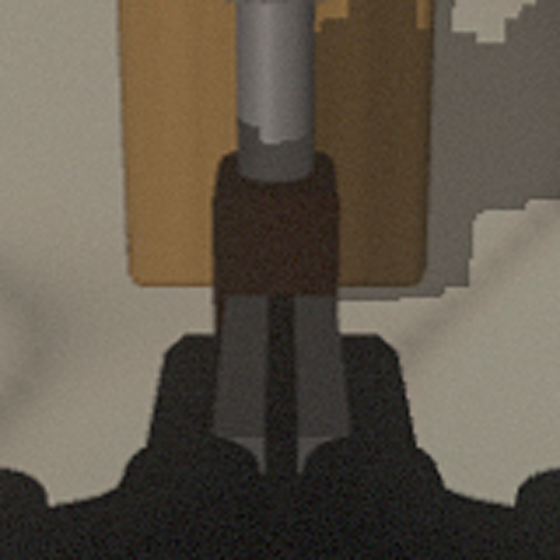

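The thin red sliver beside the left pad shows the shut fingers are above the handle. The visible pad tips sit about 30 mm higher than assumed. I'll reopen, go down in steps while watching the force, and close again.

```bash
python3 -m inch '[0,0,0,0,0,0,45,0,0,0,0,0,0,45,0,0,0,0,0,0,45,0,0,0,0,0,0,45,0,0,-7,0,0,0,45,0,0,-14,0,0,0,45,0,0,-14,0,0,0,45]'; python3 -m inch '[0,0,0,0,0,0,0,0,0,0,0,0,0,0,0,0,0,0,0,0,0,0,0,0,0,0,0,0,0,0,0,0,0,0,0]'
```

```text
clock: 7.33
eef_pos: [0.4369, -0.2188, 0.0331]
tool_rot: [0.717, 0.697, -0.001, -0.001]
ft_force: [-0.5, 0.8, 0.6]
grip_width: 0.0383
grasp_force: 0.0
clock: 7.75
eef_pos: [0.4382, -0.2194, 0.0349]
tool_rot: [0.717, 0.697, 0.0, 0.0]
ft_force: [-0.3, -0.4, -0.8]
grip_width: 0.0145
grasp_force: 59.8
```

```bash
python3 -m inch '[0,0,0,0,0,0,35,0,0,0,0,0,0,35,0,0,0,0,0,0,35,0,0,-3,0,0,0,35,0,0,-6,0,0,0,35,0,0,-9,0,0,0,35,0,0,-9,0,0,0,35]'; python3 -m inch '[0,0,0,0,0,0,0,0,0,0,0,0,0,0,0,0,0,0,0,0,0,0,0,0,0,0,0,0,0,0,0,0,0,0,0,0,0,0,0,0,0,0]'; python3 look.py w6 grip spindle neck front tip
```

```text
clock: 8.33
eef_pos: [0.4375, -0.2191, 0.025]
tool_rot: [0.717, 0.697, -0.0, -0.001]
ft_force: [0.6, -0.8, -0.3]
grip_width: 0.0301
grasp_force: 0.0
clock: 8.83
eef_pos: [0.4381, -0.2194, 0.0258]
tool_rot: [0.717, 0.697, -0.0, -0.0]
ft_force: [0.6, 0.4, -0.8]
grip_width: 0.0149
grasp_force: 59.1
8.8333 [ 0.4381 -0.2194  0.0258] [[ 0.9996 -0.0001]
 [-0.0291 -0.    ]
 [-0.0001 -1.    ]]
grip [(array([269. , 287.7]), 0.8, array([ 0.4373, -0.2199]))]
spindle [(array([271.5, 160.7]), 0.84, array([ 0.4398, -0.1671]))]
neck [(array([267.3, 205.3]), 0.88, array([ 0.4377, -0.1843]))]
front []
tip []
```

View pics/w6.png

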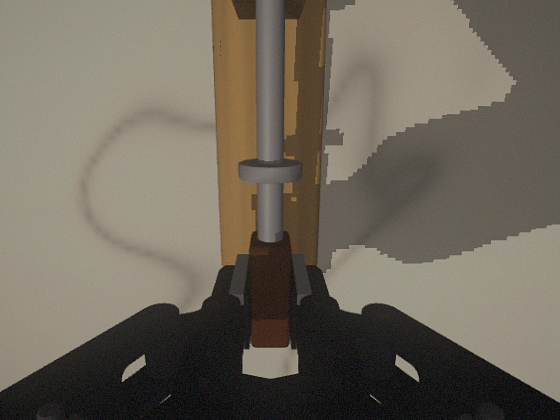

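The handle is held: pads either side, handle at rows 233–345, and the rod centred on column 270 along the tool's x axis. Next I'll lift and view the dock from beside the rod.

```bash
python3 -m inch '[0,0,15,0,0,0,0,0,0,50,0,0,0,0,137,119,125,0,0,0.17,0,137,119,125,0,0,0.17,0,137,119,125,0,0,0.17,0,137,119,125,0,0,0.17,0,137,119,125,0,0,0.17,0,137,119,125,0,0,0.17,0]'; python3 -m inch '[0,0,0,0,0,0,0,0,0,0,0,0,0,0]'
cat > dk.py <<'E'
from h import *
import h,sys
np.set_printoptions(precision=4,suppress=True)
h.OBS=o=bot.get_obs(); im=bot.camera('wrist'); cv2.imwrite('pics/%s.png'%sys.argv[1],im)
print(o['clock'],o['eef_pos'],np.degrees(R.from_quat(o['tool_rot']).as_matrix()[:,0] @ np.eye(3)[1]),o['grip_width'],o['ft_force'])
M=R.from_quat(o['tool_rot']).as_matrix(); print('tool x yaw',np.degrees(np.arctan2(M[1,0],M[0,0])),'xz',M[2,0])
for n,z in (('roller',.0406),('near_face',.0406),('dock',0)):
    print(n,[(d['uv'],round(d['confidence'],2),atz('wrist',d['uv'],z)) for d in bot.spot_point('wrist',n)[:2]])
for n,z in (('roller',.0406),('dock',.012)):
    s=bot.silhouettes('wrist',n)[:1]
    for d in s:
        m=d['mask'].astype(np.uint8); cv2.imwrite('pics/%s_%s.png'%(sys.argv[1],n),m*255)
        c=max(cv2.findContours(m,0,cv2.CHAIN_APPROX_NONE)[0],key=cv2.contourArea)[:,0]
        w=np.array([atz('wrist',p,z)[:2] for p in c.astype(float)],np.float32)
        r=cv2.minAreaRect(w*1000); print(n,round(d['confidence'],2),m.sum(),c.min(0),c.max(0),r,'\n',cv2.boxPoints(r))
E
python3 dk.py w7
```

```text
clock: 9.8
eef_pos: [0.581, -0.0968, 0.1537]
tool_rot: [0.653, 0.757, 0.003, 0.003]
ft_force: [0.7, -0.2, -1.4]
grip_width: 0.0145
grasp_force: 59.3
clock: 9.97
eef_pos: [0.5742, -0.1004, 0.15]
tool_rot: [0.655, 0.755, -0.001, -0.001]
ft_force: [-0.7, 0.2, -1.4]
grip_width: 0.015
grasp_force: 59.3
9.9667 [ 0.5742 -0.1004  0.15  ] 56.72427418106507 0.015026647378654105 [-0.7283  0.1875 -1.3879]
tool x yaw 98.09930668805596 xz 0.00015805799191617623
roller [([268.1, 207.6], 0.68, array([ 0.5727, -0.1036,  0.0406]))]
near_face []
dock []
dock 0.68 2673 [304   0] [397  36] ((613.6929931640625, 42.76722717285156), (69.13839721679688, 25.01934814453125), 8.959928512573242) 
 [[577.5973  49.7403]
 [581.4939  25.0263]
 [649.7887  35.7941]
 [645.8921  60.5082]]
```

View pics/w7.png

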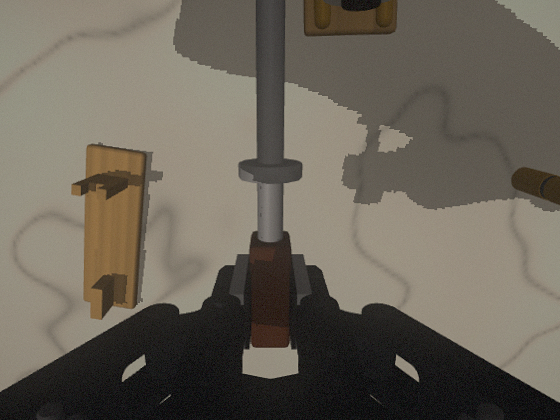

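The dock's front corners are at pixels (305,35) and (396,33), which gives a width of 69 mm and yaw of about 99°. I'll line up over the dock axis and measure its symmetry about the rod.

```bash
python3 -m inch '[56,37,0,0,0,0.015,0,56,37,0,0,0,0.015,0,56,37,0,0,0,0.015,0,56,37,0,0,0,0.015,0]'; python3 dk.py w8; python3 - <<'E'
import cv2,numpy as np
m=cv2.imread('pics/w8_dock.png',0)
for r in range(0,90,8):
    c=np.where(m[r])[0]; print(r,(c.min(),c.max(),(c.min()+c.max())/2,len(c)) if len(c) else '')
g=cv2.imread('pics/w8.png'); print([tuple(int(v) for v in g[40,c].tolist()) for c in range(200,345,6)])
E
```

```text
clock: 10.6
eef_pos: [0.6314, -0.0631, 0.1501]
tool_rot: [0.649, 0.76, -0.0, -0.0]
ft_force: [-0.7, 0.1, -1.7]
grip_width: 0.0149
grasp_force: 59.4
10.6 [ 0.6314 -0.0631  0.1501] 56.59146888609463 0.014923111520518907 [-0.6787  0.1299 -1.6561]
tool x yaw 98.99299324337143 xz -7.961454117837521e-05
roller []
near_face []
dock []
roller 0.58 2240 [229   0] [256  51] ((593.388671875, 57.04637145996094), (18.008153915405273, 32.11052703857422), 8.542943954467773) 
 [[582.0995  71.5859]
 [586.8695  39.8317]
 [604.6779  42.5068]
 [599.9078  74.2611]]
dock 0.65 2285 [222   0] [256  73] ((589.13330078125, 54.12709045410156), (23.899972915649414, 52.39608383178711), 10.694053649902344) 
 [[572.5294  77.6526]
 [582.2523  26.1666]
 [605.7372  30.6015]
 [596.0143  82.0876]]
0 (np.int64(222), np.int64(315), np.float64(268.5), 13)
8 (np.int64(222), np.int64(315), np.float64(268.5), 14)
16 (np.int64(223), np.int64(316), np.float64(269.5), 14)
24 (np.int64(223), np.int64(316), np.float64(269.5), 14)
32 (np.int64(224), np.int64(316), np.float64(270.0), 15)
40 (np.int64(224), np.int64(315), np.float64(269.5), 15)
48 (np.int64(225), np.int64(314), np.float64(269.5), 52)
56 (np.int64(225), np.int64(315), np.float64(270.0), 62)
64 (np.int64(225), np.int64(315), np.float64(270.0), 62)
72 (np.int64(228), np.int64(291), np.float64(259.5), 35)
80 
88 
[(82, 91, 98), (81, 94, 100), (80, 91, 95), (82, 91, 98), (41, 57, 65), (44, 67, 84), (52, 59, 65), (54, 59, 64), (54, 59, 59), (48, 52, 57), (56, 56, 60), (64, 67, 68), (67, 67, 73), (61, 64, 65), (50, 51, 52), (48, 55, 59), (60, 65, 66), (54, 60, 63), (33, 56, 68), (41, 61, 75), (82, 92, 96), (78, 86, 91), (77, 88, 95), (83, 93, 98), (83, 91, 98)]
```

Aligned to within 0.5 mm (dock midline at column 270, rod at 270). I'll back off, then go down to bore height.

```bash
python3 -m inch '[6,-40,0,0,0,0,0,13.3,-84,0,0,0,0,0,13.3,-84,0,0,0,0,0,13.3,-84,-40,0,0,0,0,13.3,-84,-80,0,0,0,0,13.3,-84,-110,0,0,0,0,13.3,-84,-128.7,0,0,0,0,13.3,-84,-128.7,0,0,0,0]'; python3 -m inch '[0,0,0,0,0,0,0,0,0,0,0,0,0,0]'
```

```text
clock: 11.57
eef_pos: [0.6395, -0.147, 0.0164]
tool_rot: [0.65, 0.76, -0.003, -0.005]
ft_force: [-0.2, 0.9, -0.8]
grip_width: 0.0147
grasp_force: 59.3
clock: 11.73
eef_pos: [0.6457, -0.1479, 0.0241]
tool_rot: [0.65, 0.76, 0.001, 0.001]
ft_force: [0.7, -0.3, -1.0]
grip_width: 0.0145
grasp_force: 59.3
```

```bash
cat > ax.py <<'E'
from h import *
o=bot.get_obs(); a=np.radians(98.98); d=np.array([np.cos(a),np.sin(a)]); n=np.array([-d[1],d[0]])
P=np.array([.6314,-.0631])+.095*d
M=R.from_quat(o['tool_rot']).as_matrix(); r=o['eef_pos'][:2]-P
print('clk %.2f TCP dockx %.1f lat(left) %.1f | axis z %.1f | shoulder %.1f tip %.1f | yaw %.2f pitch %.2f | F along %.2f lat %.2f z %.2f | grip %.1f'%(o['clock'],r@d*1e3,r@n*1e3,o['eef_pos'][2]*1e3+19.2,r@d*1e3+52,r@d*1e3+157,np.degrees(np.arctan2(M[1,0],M[0,0])),np.degrees(M[2,0]),o['ft_force'][:2]@d,o['ft_force'][:2]@n,o['ft_force'][2],o['grip_width']*1e3), 'T',np.round(o['ft_torque'],2))
E
python3 -m inch '[0,0,0,0,0,0,0,0,0,0,0,0,0,0]' >/dev/null; python3 ax.py
```

```text
clk 11.90 TCP dockx -181.0 lat(left) -1.5 | axis z 44.0 | shoulder -129.0 tip -24.0 | yaw 98.94 pitch -0.10 | F along -0.62 lat -0.07 z -0.46 | grip 14.7 T [-0.04 -0.05  0.05]
```

```bash
python3 -m inch '[-1.5,-0.2,-3,0,0,0,0,-1.5,-0.2,-3,0,0,0,0,-1.5,-0.2,-3,0,0,0,0]'>/dev/null; python3 ax.py; python3 -m inch '[0,0,0,0,0,0,0]' >/dev/null; python3 ax.py
```

```text
clk 12.15 TCP dockx -180.2 lat(left) 1.9 | axis z 38.6 | shoulder -128.2 tip -23.2 | yaw 98.94 pitch -0.00 | F along -1.02 lat 0.35 z -0.79 | grip 14.8 T [-0.09  0.02  0.  ]
clk 12.23 TCP dockx -180.2 lat(left) 1.8 | axis z 38.5 | shoulder -128.2 tip -23.2 | yaw 98.94 pitch -0.00 | F along -0.07 lat -0.23 z -0.52 | grip 14.7 T [-0.05 -0.01 -0.03]
```

```bash
python3 -m inch '[1.6,0.3,2,0,0,0,0,1.6,0.3,2,0,0,0,0,1.6,0.3,2,0,0,0,0,1.6,0.3,2,0,0,0,0]'>/dev/null; python3 ax.py; python3 -m inch '[0,0,0,0,0,0,0,0,0,0,0,0,0,0]' >/dev/null; python3 ax.py
```

```text
clk 12.57 TCP dockx -180.3 lat(left) 0.0 | axis z 40.4 | shoulder -128.3 tip -23.3 | yaw 98.94 pitch -0.00 | F along 0.37 lat 0.05 z -0.64 | grip 14.5 T [-0.07  0.01 -0.04]
clk 12.73 TCP dockx -180.2 lat(left) 0.2 | axis z 40.2 | shoulder -128.2 tip -23.2 | yaw 98.94 pitch 0.00 | F along 0.21 lat 0.14 z -1.17 | grip 14.6 T [-0.07  0.05 -0.02]
```

```bash
python3 -m inch '[-0.8,4.9,0,0,0,0,0,-1.6,9.9,0,0,0,0,0,-3.1,19.8,0,0,0,0,0,-4.7,29.6,0,0,0,0,0,-6.3,39.5,0,0,0,0,0,-7,44.4,0,0,0,0,0,-7.8,49.4,0,0,0,0,0,-7.8,49.4,0,0,0,0,0]'>/dev/null; python3 ax.py
```

```text
clk 13.40 TCP dockx -128.6 lat(left) 0.1 | axis z 40.4 | shoulder -76.6 tip 28.4 | yaw 99.04 pitch 0.02 | F along -0.45 lat -0.48 z -1.86 | grip 15.3 T [-0.13 -0.01  0.06]
```

```bash
python3 -m inch '[-1.2,7.9,0,0,0,0,0,-2.5,15.8,0,0,0,0,0,-3.7,23.7,0,0,0,0,0,-5,31.6,0,0,0,0,0,-6.2,39.5,0,0,0,0,0,-7.5,47.4,0,0,0,0,0,-8.6,54.3,0,0,0,0,0,-9.4,59.3,0,0,0,0,0]'>/dev/null; python3 ax.py; python3 - <<'E'
from h import *
a=np.radians(98.98); d=np.array([np.cos(a),np.sin(a)]); P=np.array([.6314,-.0631])+.095*d
for c in('top','scene'):
    bot.camera(c)
    for n,z in(('roller',.0406),('near_face',.0406),('tip',.0406),('dock',0)):
        for q in bot.spot_point(c,n)[:2]: print(c,n,q['uv'],round(q['confidence'],2),(atz(c,q['uv'],z)[:2]-P)@d*1e3)
E
```

```text
clk 14.07 TCP dockx -69.0 lat(left) 0.2 | axis z 40.3 | shoulder -17.0 tip 88.0 | yaw 98.98 pitch 0.01 | F along 0.29 lat -0.07 z -1.12 | grip 14.9 T [-0.04 -0.02  0.03]
top roller [265.6, 212.2] 0.87 24.625704564583536
top near_face [268.5, 207.9] 0.78 14.837699426026568
top near_face [143.7, 205.4] 0.28 353.600983499049
top dock [273.8, 212.0] 0.85 2.1819481532230784
scene roller [291.1, 223.5] 0.75 8.95043128313084
scene roller [280.1, 228.6] 0.58 -17.622779182590495
scene near_face [293.1, 224.0] 0.92 11.197613980115518
scene dock [287.3, 237.6] 0.61 1.634170238041991
```

The rod is through: the near face still reads about 13 mm and the tip is at 88 mm. Now I'll advance in small force-checked steps.

```bash
echo "
import sys; sys.exit(1 if o['ft_force'][:2]@d<-3.2 else 0)" >> ax.py
python3 -m inch '[-1.6,9.9,0,0,0,0,0,-3.1,19.8,0,0,0,0,0,-3.1,19.8,0,0,0,0,0]'>/dev/null; python3 ax.py &&
python3 -m inch '[-0.3,2,0,0,0,0,0,-0.6,4,0,0,0,0,0,-0.6,4,0,0,0,0,0]'>/dev/null; python3 ax.py &&
python3 -m inch '[-0.3,2,0,0,0,0,0,-0.6,4,0,0,0,0,0,-0.6,4,0,0,0,0,0]'>/dev/null; python3 ax.py &&
python3 -m inch '[-0.3,2,0,0,0,0,0,-0.6,4,0,0,0,0,0,-0.6,4,0,0,0,0,0]'>/dev/null; python3 ax.py &&
python3 -m inch '[-0.3,2,0,0,0,0,0,-0.6,4,0,0,0,0,0,-0.6,4,0,0,0,0,0]'>/dev/null; python3 ax.py &&
python3 -m inch '[-0.3,2,0,0,0,0,0,-0.6,4,0,0,0,0,0,-0.6,4,0,0,0,0,0]'>/dev/null; python3 ax.py
```

```text
clk 14.82 TCP dockx -47.7 lat(left) 0.3 | axis z 40.2 | shoulder 4.3 tip 109.3 | yaw 99.06 pitch 0.08 | F along 0.77 lat -0.43 z -0.60 | grip 14.6 T [-0.03 -0.01 -0.  ]
clk 15.07 TCP dockx -45.5 lat(left) 0.1 | axis z 40.4 | shoulder 6.5 tip 111.5 | yaw 98.98 pitch 0.00 | F along -1.32 lat -0.61 z -1.66 | grip 14.7 T [-0.11  0.03 -0.03]
clk 15.32 TCP dockx -41.8 lat(left) 0.1 | axis z 40.3 | shoulder 10.2 tip 115.2 | yaw 98.95 pitch 0.01 | F along -0.06 lat -0.92 z -0.82 | grip 14.9 T [-0.01 -0.01 -0.04]
clk 15.57 TCP dockx -37.9 lat(left) 0.1 | axis z 40.3 | shoulder 14.1 tip 119.1 | yaw 98.95 pitch -0.02 | F along -0.55 lat -0.62 z -1.61 | grip 14.6 T [-0.19  0.02  0.01]
clk 15.82 TCP dockx -33.7 lat(left) 0.1 | axis z 40.3 | shoulder 18.3 tip 123.3 | yaw 98.95 pitch 0.00 | F along -0.64 lat 0.92 z -1.85 | grip 15.0 T [-0.18  0.03  0.03]
clk 16.07 TCP dockx -29.4 lat(left) 0.1 | axis z 40.3 | shoulder 22.6 tip 127.6 | yaw 98.96 pitch 0.02 | F along -1.08 lat 0.24 z -1.19 | grip 14.6 T [-0.18  0.03  0.04]
```

Tracking is good and only sliding friction shows so far, so I'll keep going.

```bash

python3 -m inch '[-0.3,2,0,0,0,0,0,-0.6,4,0,0,0,0,0,-0.6,4,0,0,0,0,0]'>/dev/null; python3 ax.py &&
python3 -m inch '[-0.3,2,0,0,0,0,0,-0.6,4,0,0,0,0,0,-0.6,4,0,0,0,0,0]'>/dev/null && python3 ax.py &&
python3 -m inch '[-0.3,2,0,0,0,0,0,-0.6,4,0,0,0,0,0,-0.6,4,0,0,0,0,0]'>/dev/null && python3 ax.py &&
python3 -m inch '[-0.3,2,0,0,0,0,0,-0.6,4,0,0,0,0,0,-0.6,4,0,0,0,0,0]'>/dev/null && python3 ax.py &&
python3 -m inch '[-0.3,2,0,0,0,0,0,-0.6,4,0,0,0,0,0,-0.6,4,0,0,0,0,0]'>/dev/null && python3 ax.py &&
python3 -m inch '[-0.3,2,0,0,0,0,0,-0.6,4,0,0,0,0,0,-0.6,4,0,0,0,0,0]'>/dev/null && python3 ax.py
```

```text
clk 16.32 TCP dockx -25.3 lat(left) 0.0 | axis z 40.3 | shoulder 26.7 tip 131.7 | yaw 98.96 pitch 0.02 | F along -0.10 lat -0.04 z -1.80 | grip 14.8 T [-0.12  0.01  0.03]
clk 16.57 TCP dockx -21.3 lat(left) -0.1 | axis z 40.3 | shoulder 30.7 tip 135.7 | yaw 98.96 pitch 0.02 | F along -1.18 lat 0.70 z -1.12 | grip 15.2 T [-0.17  0.04  0.03]
clk 16.82 TCP dockx -18.9 lat(left) -0.0 | axis z 40.4 | shoulder 33.1 tip 138.1 | yaw 98.91 pitch -0.16 | F along -4.88 lat 1.17 z -1.32 | grip 15.0 T [-1.03  0.07  0.1 ]
```

```bash
sed -i 's/<-3.2/<-8.6/' ax.py
python3 -m inch '[-0.2,1,0,0,0,0,0,-0.3,2,0,0,0,0,0,-0.3,2,0,0,0,0,0]'>/dev/null; python3 ax.py &&
python3 -m inch '[-0.2,1,0,0,0,0,0,-0.3,2,0,0,0,0,0,-0.3,2,0,0,0,0,0]'>/dev/null && python3 ax.py &&
python3 -m inch '[-0.2,1,0,0,0,0,0,-0.3,2,0,0,0,0,0,-0.3,2,0,0,0,0,0]'>/dev/null && python3 ax.py &&
python3 -m inch '[-0.2,1,0,0,0,0,0,-0.2,1,0,0,0,0,0]'>/dev/null && python3 ax.py &&
python3 -m inch '[-0.2,1,0,0,0,0,0,-0.2,1,0,0,0,0,0]'>/dev/null && python3 ax.py &&
python3 -m inch '[-0.2,1,0,0,0,0,0,-0.2,1,0,0,0,0,0]'>/dev/null && python3 ax.py
```

```text
clk 17.07 TCP dockx -17.4 lat(left) 0.0 | axis z 40.4 | shoulder 34.6 tip 139.6 | yaw 98.88 pitch -0.19 | F along -5.88 lat 0.30 z -0.69 | grip 15.1 T [-1.24  0.14  0.13]
clk 17.32 TCP dockx -15.4 lat(left) 0.1 | axis z 40.4 | shoulder 36.6 tip 141.6 | yaw 98.88 pitch -0.19 | F along -4.87 lat 1.25 z -1.02 | grip 14.8 T [-1.27  0.11  0.15]
clk 17.57 TCP dockx -13.6 lat(left) 0.1 | axis z 40.4 | shoulder 38.4 tip 143.4 | yaw 98.87 pitch -0.21 | F along -6.67 lat 1.96 z -0.91 | grip 14.6 T [-1.34  0.1   0.19]
clk 17.73 TCP dockx -13.2 lat(left) 0.1 | axis z 40.5 | shoulder 38.8 tip 143.8 | yaw 98.85 pitch -0.28 | F along -7.61 lat 2.24 z -0.52 | grip 14.9 T [-1.63  0.02  0.1 ]
clk 17.90 TCP dockx -12.9 lat(left) 0.1 | axis z 40.6 | shoulder 39.1 tip 144.1 | yaw 98.82 pitch -0.35 | F along -9.92 lat 2.38 z -0.69 | grip 15.0 T [-2.01  0.04  0.19]
```

The force stayed near 6 N for about 6 mm of travel, then rose to 10 N, so the bush is home. One more small push, then I'll ease off and lift with the tip slightly up.

```bash
python3 -m inch '[-0.1,0.8,0,0,0,0,0,-0.1,0.8,0,0,0,0,0]'>/dev/null; python3 ax.py
python3 -m inch '[0.3,-2,0,0,0,0,0,0.5,-3.2,0,0,0,0,0,0.5,-3.2,0,0,0,0,0]'>/dev/null; python3 ax.py
```

```text
clk 18.07 TCP dockx -12.7 lat(left) 0.1 | axis z 40.6 | shoulder 39.3 tip 144.3 | yaw 98.80 pitch -0.41 | F along -10.70 lat 1.35 z -0.52 | grip 14.9 T [-2.25  0.06  0.16]
clk 18.32 TCP dockx -13.8 lat(left) 0.1 | axis z 40.4 | shoulder 38.2 tip 143.2 | yaw 98.86 pitch -0.14 | F along -6.49 lat 1.14 z -1.01 | grip 14.5 T [-1.28  0.12  0.17]
```

```bash
python3 -m inch '[0.3,-2,0,0,0,0,0,0.4,-2.6,0,0,0,0,0,0.4,-2.6,0,0,0,0,0]'>/dev/null; python3 ax.py
python3 -m inch '[0,0,2,0.01,0.002,0,0,0,0,5,0.03,0.005,0,0,0,0,9,0.05,0.008,0,0,0,0,14,0.07,0.011,0,0,0,0,20,0.07,0.011,0,0,0,0,28,0.07,0.011,0,0,0,0,38,0.07,0.011,0,0,0,0,50,0.07,0.011,0,0]'>/dev/null; python3 ax.py
```

```text
clk 18.57 TCP dockx -14.3 lat(left) -0.2 | axis z 40.3 | shoulder 37.7 tip 142.7 | yaw 98.95 pitch 0.05 | F along -0.49 lat -0.05 z -1.20 | grip 14.8 T [-0.21  0.05  0.04]
clk 19.23 TCP dockx -14.4 lat(left) 0.1 | axis z 91.2 | shoulder 37.6 tip 142.6 | yaw 98.95 pitch 4.08 | F along 0.08 lat -0.33 z -1.94 | grip 14.8 T [-0.29  0.01 -0.01]
```

```bash
python3 -m inch '[0,0,12,0,0,0,0,-8,2,26,0,0,0,0,-20,5,42,0,0,0,0,-36,10,60,0,0,0,0,-56,15,80,0,0,0,0,-78,21,100,0,0,0,0,-100,27,120,0,0,0,0,-122,33,138,0,0,0,0]'>/dev/null
python3 -m inch '[-22,6,15,0,0,0,0,-44,12,26,0,0,0,0,-64,18,32,0,0,0,0,-82,24,32,0,0,0,0,-98,28,32,0,0,0,0,-108,31,32,0,0,0,0,-112,31,32,0,0,0,0,-112,31,32,0,0,0,0]'
cat > st.py <<'E'
from h import *
import h,sys
np.set_printoptions(precision=4,suppress=True)
h.OBS=o=bot.get_obs(); im=bot.camera('wrist'); cv2.imwrite('pics/%s.png'%sys.argv[1],im)
M=R.from_quat(o['tool_rot']).as_matrix(); print(o['clock'],o['eef_pos'],'yaw %.2f pitch %.2f'%(np.degrees(np.arctan2(M[1,0],M[0,0])),np.degrees(M[2,0])),o['ft_force'],o['joint_vel'].round(3))
for n,z in (('near_fork',.08),('far_fork',.08),('stand',0),('near_face',o['eef_pos'][2]+.02),('tip',o['eef_pos'][2]+.02)):
    print(n,[(d['uv'],round(d['confidence'],2),atz('wrist',d['uv'],z)) for d in bot.spot_point('wrist',n)[:2]])
for n in ('stand','roller','spindle'):
    for d in bot.silhouettes('wrist',n)[:1]:
        m=d['mask'].astype(np.uint8); cv2.imwrite('pics/%s_%s.png'%(sys.argv[1],n),m*255)
        c=max(cv2.findContours(m,0,cv2.CHAIN_APPROX_NONE)[0],key=cv2.contourArea)
        print(n,round(d['confidence'],2),m.sum(),c[:,0].min(0),c[:,0].max(0),'quad',cv2.approxPolyDP(c,6,True)[:,0].tolist())
E
python3 st.py w9
```

```text
clock: 20.57
eef_pos: [0.3845, 0.0804, 0.2419]
tool_rot: [0.649, 0.76, 0.024, -0.026]
ft_force: [-0.6, 0.2, -2.3]
grip_width: 0.0148
grasp_force: 59.2
20.5667 [0.3845 0.0804 0.2419] yaw 98.99 pitch 4.05 [-0.5931  0.2375 -2.3328] [-0.012  0.033  0.025 -0.017 -0.005 -0.005]
near_fork [([348.7, 173.2], 0.96, array([0.4505, 0.1164, 0.08  ])), ([338.3, 112.2], 0.4, array([0.4309, 0.1672, 0.08  ]))]
far_fork [([361.4, 47.7], 0.82, array([0.4403, 0.2228, 0.08  ]))]
stand [([338.9, 113.9], 0.72, array([0.4461, 0.1721, 0.    ]))]
near_face [([272.6, 160.6], 0.86, array([0.3773, 0.1306, 0.2619]))]
tip []
stand 0.57 4265 [309  36] [396 178] quad [[348, 36], [340, 160], [309, 171], [379, 178], [380, 169], [363, 164], [373, 64], [396, 42], [359, 46]]
roller 0.62 25386 [190   0] [347 172] quad [[192, 0], [202, 162], [246, 172], [336, 163], [347, 0]]
spindle 0.98 6491 [238 171] [301 347] quad [[239, 171], [258, 194], [248, 249], [251, 342], [285, 347], [290, 244], [282, 184], [301, 172]]
```

The roller sits against the collar (near face 51 mm ahead of the TCP) but hides part of the stand. I'll shift sideways for one clean view.

```bash
python3 -m inch '[-10,-3,0,0,0,0,0,-25,-6,0,0,0,0,0,-40,-10,0,0,0,0,0,-50,-10,0,0,0,0,0,-50,-10,0,0,0,0,0,-50,-10,0,0,0,0,0]' >/dev/null; python3 st.py w10
python3 - <<'E'
from h import *
import h
h.OBS=bot.get_obs()
m=cv2.imread('pics/w10_stand.png',0)
L=[];Rr=[]
for r in range(0,240,8):
    c=np.where(m[r])[0]
    if len(c): print(r,c.min(),c.max(),len(c),atz('wrist',(c.min(),r),.01)[:2].round(4),atz('wrist',(c.max(),r),.01)[:2].round(4))
E
```

```text
21.5167 [0.3349 0.0703 0.2414] yaw 98.95 pitch 4.06 [ 0.779   0.3003 -2.4477] [ 0.002  0.02   0.025 -0.013 -0.001  0.001]
near_fork [([406.3, 169.8], 0.96, array([0.4518, 0.1176, 0.08  ]))]
far_fork [([421.1, 44.4], 0.71, array([0.4406, 0.2241, 0.08  ]))]
stand []
near_face [([271.6, 161.4], 0.88, array([0.3274, 0.1201, 0.2614]))]
tip []
stand 0.9 8056 [354  35] [457 176] quad [[456, 39], [422, 44], [407, 35], [396, 48], [366, 50], [355, 170], [439, 175], [439, 167], [409, 159], [421, 63], [456, 49]]
roller 0.78 25077 [193   0] [348 171] quad [[194, 0], [202, 161], [257, 171], [336, 163], [347, 0]]
spindle 0.57 6638 [238 171] [302 348] quad [[239, 171], [257, 184], [248, 246], [250, 340], [258, 348], [284, 347], [291, 245], [282, 226], [283, 185], [302, 174]]
40 406 457 32 [0.4492 0.2458] [0.5024 0.2555]
48 369 457 73 [0.4127 0.2314] [0.5043 0.2478]
56 365 433 69 [0.4102 0.2229] [0.4808 0.2354]
64 364 421 58 [0.4107 0.215 ] [0.47   0.2253]
72 364 420 57 [0.4123 0.2071] [0.4707 0.2172]
80 363 419 57 [0.4129 0.1991] [0.4715 0.2092]
88 362 418 57 [0.4134 0.191 ] [0.4722 0.201 ]
96 361 417 57 [0.414  0.1828] [0.473  0.1929]
104 361 416 56 [0.4157 0.1748] [0.4738 0.1847]
112 360 414 55 [0.4163 0.1666] [0.4736 0.1762]
120 359 414 56 [0.4169 0.1583] [0.4755 0.1681]
128 358 414 57 [0.4175 0.1499] [0.4774 0.1599]
136 358 413 56 [0.4192 0.1416] [0.4783 0.1514]
144 357 411 55 [0.4198 0.1331] [0.4781 0.1427]
152 356 410 55 [0.4205 0.1246] [0.479  0.1341]
160 355 410 56 [0.4211 0.1159] [0.481  0.1257]
168 354 440 87 [0.4218 0.1072] [0.5163 0.1226]
176 431 438 8 [0.5085 0.1123] [0.5163 0.1136]
```

The stand fits well: both base edges give a yaw of about 96°, the centre is at (0.4455, 0.170), and the fork spots agree. The target TCP is (0.4545, 0.085).

```bash
python3 -m inch '[8,1,0,0,0,-0.01,0,24,3,-10,0,0,-0.03,0,44,6,-25,0,0,-0.0515,0,66,9,-40,0,0,-0.0515,0,86,11,-55,0,0,-0.0515,0,104,13,-70,0,0,-0.0515,0,115,15,-82,0,0,-0.0515,0,120,15,-91,0,0,-0.0515,0]'>/dev/null; python3 -m inch '[0,0,0,0,0,0,0,0,0,0,0,0,0,0,0,0,0,0,0,0,0]'
cat > sx.py <<'E'
from h import *
o=bot.get_obs(); M=R.from_quat(o['tool_rot']).as_matrix(); d=np.array([-.1045,.9945]); n=np.array([-.9945,-.1045])
r=o['eef_pos'][:2]-np.array([.4455,.170])
print('clk %.2f along %.1f(want -85.2) lat(left) %.1f axis z %.1f yaw %.2f pitch %.2f F %s grip %.1f'%(o['clock'],r@d*1e3,r@n*1e3,o['eef_pos'][2]*1e3+19.2,np.degrees(np.arctan2(M[1,0],M[0,0])),np.degrees(M[2,0]),o['ft_force'].round(1),o['grip_width']*1e3),o['ft_torque'].round(2))
E
python3 sx.py; python3 st.py w11
```

```text
clock: 22.88
eef_pos: [0.4547, 0.0852, 0.1506]
tool_rot: [0.669, 0.743, 0.024, -0.026]
ft_force: [-1.0, 0.3, -2.7]
grip_width: 0.0148
grasp_force: 59.2
clk 22.88 along -85.3(want -85.2) lat(left) -0.2 axis z 169.8 yaw 95.98 pitch 4.06 F [-1.   0.3 -2.7] grip 14.8 [-0.25 -0.04  0.  ]
22.8833 [0.4547 0.0852 0.1506] yaw 95.98 pitch 4.06 [-0.9814  0.2559 -2.7139] [-0.    -0.017  0.002 -0.004 -0.     0.   ]
near_fork []
far_fork []
stand []
near_face [([272.6, 161.7], 0.59, array([0.4501, 0.1353, 0.1706]))]
tip [([268.7, 161.4], 0.75, array([0.4486, 0.1352, 0.1706]))]
roller 0.74 25253 [192   0] [348 172] quad [[194, 0], [202, 162], [287, 172], [337, 163], [347, 0]]
spindle 0.73 6365 [238 171] [301 347] quad [[238, 171], [257, 184], [251, 342], [284, 347], [290, 245], [281, 225], [282, 186], [301, 174]]
```

```bash
python3 -m inch '[0,0,-6,0,0,0,0,0,0,-16,-0.02,-0.002,0,0,0,0,-28,-0.045,-0.005,0,0,0,0,-40,-0.0705,-0.0074,0,0,0,0,-50,-0.0705,-0.0074,0,0,0,0,-57,-0.0705,-0.0074,0,0,0,0,-58,-0.0705,-0.0074,0,0,0,0,-58,-0.0705,-0.0074,0,0]'>/dev/null; python3 -m inch '[0,0,0,0,0,0,0,0,0,0,0,0,0,0]'>/dev/null; python3 sx.py; python3 st.py w12
python3 - <<'E'
from h import *
import h
h.OBS=bot.get_obs()
i=cv2.imread('pics/w12.png')
hsv=cv2.cvtColor(i,cv2.COLOR_BGR2HSV)
for r in range(150,236,5):
    b=(hsv[r,:,0]>8)&(hsv[r,:,0]<28)&(hsv[r,:,1]>110)&(hsv[r,:,2]>40)
    c=np.where(b[200:345])[0]+200; runs=np.split(c,np.where(np.diff(c)>2)[0]+1) if len(c) else []
    print(r,[(int(q[0]),int(q[-1])) for q in runs if len(q)>3])
E
```

```text
clk 24.17 along -85.4(want -85.2) lat(left) -1.1 axis z 111.9 yaw 95.97 pitch -0.00 F [-0.3  0.1 -2.7] grip 14.7 [-0.17 -0.04  0.01]
24.1667 [0.4556 0.0852 0.0927] yaw 95.97 pitch -0.00 [-0.2697  0.0693 -2.6643] [ 0.001 -0.006  0.003  0.     0.001  0.001]
near_fork [([269.2, 193.9], 0.91, array([0.4516, 0.1167, 0.08  ]))]
far_fork [([270.3, 288.8], 0.69, array([0.4574, 0.0666, 0.08  ]))]
stand [([267.9, 206.7], 0.19, array([0.4537, 0.0875, 0.    ]))]
near_face [([270.3, 160.4], 0.75, array([0.4499, 0.1375, 0.1127]))]
tip []
stand 0.97 1934 [283 170] [322 209] quad [[283, 184], [289, 202], [321, 206], [321, 190], [302, 185], [313, 181], [314, 170]]
roller 0.86 25206 [192   0] [348 172] quad [[194, 0], [202, 161], [245, 172], [334, 164], [347, 0]]
spindle 0.86 6369 [238 171] [300 347] quad [[239, 171], [257, 184], [249, 245], [252, 343], [285, 347], [290, 245], [281, 185], [300, 172]]
150 []
155 []
160 []
165 []
170 []
175 [(227, 238), (302, 314)]
180 [(228, 241), (299, 314)]
185 [(241, 256), (284, 302)]
190 [(221, 256), (284, 322)]
195 [(222, 256), (287, 322)]
200 [(222, 255), (287, 321)]
205 [(222, 242), (299, 321)]
210 []
215 []
220 []
225 []
230 []
235 []
```

The near fork's prongs (columns 227–238 and 302–314) are centred on the rod at column 270. Lowering with force checks.

```bash
python3 -m inch '[0,0,-4,0,0,0,0,0,0,-9,0,0,0,0,0,0,-14,0,0,0,0,0,0,-18,0,0,0,0,0,0,-18,0,0,0,0]'>/dev/null; python3 sx.py
python3 -m inch '[0,0,-3,0,0,0,0,0,0,-6,0,0,0,0,0,0,-9,0,0,0,0,0,0,-11,0,0,0,0,0,0,-11,0,0,0,0]'>/dev/null; python3 sx.py
```

```text
clk 25.03 along -85.4(want -85.2) lat(left) 0.5 axis z 92.0 yaw 95.99 pitch -0.02 F [ 0.7  0.4 -2.6] grip 14.6 [-0.12  0.02 -0.  ]
clk 25.45 along -85.3(want -85.2) lat(left) -0.2 axis z 81.8 yaw 95.98 pitch -0.01 F [ 0.1  0.2 -3. ] grip 14.7 [-0.17 -0.03  0.02]
```

```bash
python3 -m inch '[0,0,-1,0,0,0,0,0,0,-1,0,0,0,0,0,0,-1,0,0,0,0]'>/dev/null; python3 sx.py
python3 -m inch '[0,0,-1,0,0,0,0,0,0,-1,0,0,0,0,0,0,-1,0,0,0,0]'>/dev/null; python3 sx.py
```

```text
clk 25.70 along -85.3(want -85.2) lat(left) -0.6 axis z 81.4 yaw 95.99 pitch -0.00 F [ 0.2  0.5 -2.5] grip 14.8 [-0.16  0.01 -0.03]
clk 25.95 along -85.3(want -85.2) lat(left) -0.6 axis z 80.4 yaw 95.98 pitch -0.00 F [-0.2 -0.  -2.6] grip 14.7 [-0.1  -0.06 -0.02]
```

```bash
python3 -m inch '[0,0,-0.7,0,0,0,0,0,0,-0.7,0,0,0,0,0,0,-0.7,0,0,0,0]'>/dev/null; python3 sx.py
python3 -m inch '[0,0,-0.7,0,0,0,0,0,0,-0.7,0,0,0,0,0,0,-0.7,0,0,0,0]'>/dev/null; python3 sx.py
```

```text
clk 26.20 along -85.3(want -85.2) lat(left) -0.7 axis z 79.8 yaw 95.99 pitch 0.00 F [ 0.3 -0.9 -0.8] grip 14.8 [-0.01  0.02  0.02]
clk 26.45 along -85.3(want -85.2) lat(left) -0.8 axis z 79.5 yaw 95.99 pitch 0.01 F [-2.4 -1.2  5.3] grip 15.1 [-0.05  0.38  0.1 ]
```

Seated at 80 mm height. Easing off, opening and lifting away.

```bash
python3 -m inch '[0,0,0.6,0,0,0,0,0,0,0.6,0,0,0,0,0,0,0.6,0,0,0,25,0,0,0.6,0,0,0,45,0,0,0.6,0,0,0,45,0,0,0.6,0,0,0,45,0,0,0.6,0,0,0,45,0,0,0.6,0,0,0,45]'; python3 sx.py
python3 -m inch '[0,0,4,0,0,0,45,0,0,10,0,0,0,45,0,0,20,0,0,0,45,0,0,35,0,0,0,45,0,-3,55,0,0,0,45,0,-8,80,0,0,0,45,0,-14,110,0,0,0,45,0,-14,120,0,0,0,45]'; python3 st.py w13; python3 - <<'E'
from h import *
d=np.array([-.1045,.9945]);C=np.array([.4455,.170])
for c in('wrist','top','scene'):
    bot.camera(c)
    for n,z in(('neck',.08),('front',.08),('near_face',.078),('tip',.08),('grip',.08),('roller',.078)):
        for q in bot.spot_point(c,n)[:1]:
            p=atz(c,q['uv'],z)[:2]; print(c,n,np.round(q['uv']),round(q['confidence'],2),'along %.1f lat %.1f'%((p-C)@d*1e3,(p-C)@[-.9945e3,-.1045e3]))
E
```

```text
clock: 27.12
eef_pos: [0.4549, 0.0852, 0.0602]
tool_rot: [0.669, 0.743, -0.0, -0.0]
ft_force: [-0.2, -0.8, -0.0]
grip_width: 0.0383
grasp_force: 0.0
clk 27.12 along -85.3(want -85.2) lat(left) -0.5 axis z 79.4 yaw 95.99 pitch -0.00 F [-0.2 -0.8 -0. ] grip 38.3 [0.02 0.   0.04]
clock: 27.78
eef_pos: [0.4571, 0.0708, 0.185]
tool_rot: [0.67, 0.743, 0.003, 0.002]
ft_force: [0.6, -0.5, -0.7]
grip_width: 0.0384
grasp_force: 0.0
27.7833 [0.4571 0.0708 0.185 ] yaw 95.94 pitch -0.01 [ 0.6051 -0.5181 -0.7424] [ 0.011 -0.062  0.177  0.24   0.01   0.012]
near_fork [([266.8, 141.8], 0.92, array([0.4503, 0.1175, 0.08  ])), ([269.7, 114.4], 0.39, array([0.4504, 0.1367, 0.08  ]))]
far_fork [([550.2, 318.1], 0.53, array([ 0.712 , -0.0059,  0.08  ]))]
stand []
near_face [([271.8, 114.6], 0.69, array([0.4502, 0.1396, 0.205 ]))]
tip []
stand 0.8 2192 [275 115] [302 148] quad [[288, 115], [276, 124], [276, 145], [298, 148], [302, 117]]
roller 0.92 7643 [229  13] [307 114] quad [[232, 19], [233, 112], [303, 113], [305, 19]]
spindle 0.91 2249 [251 115] [284 219] quad [[252, 115], [261, 128], [258, 216], [276, 218], [274, 126], [284, 116]]
wrist neck [273. 140.] 0.85 along -50.2 lat 0.0
wrist front [270. 142.] 0.73 along -51.4 lat 1.8
wrist grip [273. 191.] 0.75 along -87.0 lat -1.1
wrist roller [274. 113.] 0.86 along -31.9 lat -1.6
top front [204. 277.] 0.62 along 48.3 lat 3.6
top tip [198. 274.] 0.5 along 63.2 lat -5.2
top grip [230. 155.] 0.26 along -56.0 lat -313.1
scene neck [284. 155.] 0.82 along -55.6 lat -2.4
scene front [170. 221.] 0.6 along -357.8 lat -36.6
scene near_face [290. 154.] 0.65 along -40.4 lat -5.2
scene tip [324. 137.] 0.89 along 61.5 lat -3.2
scene grip [270. 159.] 0.62 along -87.8 lat 6.9
scene roller [287. 152.] 0.86 along -40.7 lat 4.3
```

```bash
python3 -m inch '[0,40,30,0,0,0,45,0,80,40,0,0,0,45,0,110,40,0,0,0,45,0,110,40,0,0,0,45,0,110,40,0,0,0,45]'>/dev/null; python3 - <<'E'
from h import *
import h
h.OBS=bot.get_obs()
d=np.array([-.1045,.9945]);C=np.array([.4455,.170]);r={}
for c in('wrist','top','scene'):
    i=bot.camera(c)
    if c=='wrist': cv2.imwrite('pics/w14.png',i)
    for n in('tip','front','far_fork','near_face','roller'):
        for q in bot.spot_point(c,n)[:1]:
            if q['confidence']<.45: continue
            p=atz(c,q['uv'],.08)[:2]; r.setdefault(n,[]).append(ray(c,q['uv'])); print(c,n,np.round(q['uv']),round(q['confidence'],2),'along %.1f lat %.1f'%((p-C)@d*1e3,(p-C)@[-.9945e3,-.1045e3]))
for n in r:
    if len(r[n])>1: print(n,tri(r[n]).round(4))
i=cv2.imread('pics/w14.png');hsv=cv2.cvtColor(i,cv2.COLOR_BGR2HSV)
for row in range(0,240,6):
    b=(hsv[row,:,0]>8)&(hsv[row,:,0]<28)&(hsv[row,:,1]>110)&(hsv[row,:,2]>35)
    g=(hsv[row,:,1]<60)&(hsv[row,:,2]<95)
    f=lambda m:[(int(q[0])+200,int(q[-1])+200) for q in np.split(c,np.where(np.diff(c)>2)[0]+1) if len(q)>3] if len(c:=np.where(m[200:345])[0]) else []
    print(row,f(b),i[row,271].tolist())
E
```

```text
wrist tip [256. 118.] 0.75 along 74.3 lat 1.1
wrist front [259. 146.] 0.77 along 52.4 lat -1.1
wrist far_fork [260. 144.] 0.61 along 53.4 lat -2.3
wrist near_face [259. 145.] 0.73 along 53.1 lat -1.0
wrist roller [260. 242.] 0.65 along -31.4 lat -1.6
top near_face [237. 270.] 0.89 along -40.0 lat -4.5
top roller [234. 272.] 0.55 along -33.4 lat 1.0
scene tip [289. 152.] 0.75 along -37.5 lat 1.0
scene front [320. 138.] 0.74 along 50.3 lat 0.3
scene far_fork [320. 134.] 0.7 along 58.6 lat 10.9
scene near_face [291. 151.] 0.65 along -34.1 lat -0.2
scene roller [289. 152.] 0.66 along -39.0 lat -0.2
tip [0.4112 0.2048 0.0236]
front [0.4403 0.2212 0.0796]
far_fork [0.4406 0.2221 0.0888]
near_face [0.4399 0.168  0.0491]
roller [0.4484 0.1359 0.0765]
0 [] [133, 146, 157]
6 [] [132, 146, 154]
12 [] [131, 146, 153]
18 [] [134, 152, 160]
24 [] [129, 143, 150]
30 [] [123, 138, 147]
36 [] [132, 148, 158]
42 [] [133, 149, 157]
48 [] [135, 151, 161]
54 [] [131, 147, 155]
60 [] [135, 151, 162]
66 [] [134, 151, 160]
72 [] [101, 112, 117]
78 [] [88, 99, 104]
84 [] [86, 99, 103]
90 [] [89, 96, 104]
96 [] [86, 98, 103]
102 [] [89, 99, 103]
108 [] [90, 97, 104]
114 [] [85, 99, 103]
120 [] [85, 94, 99]
126 [(234, 253), (263, 290)] [30, 62, 82]
132 [(233, 251), (265, 291)] [37, 67, 87]
138 [(233, 250), (265, 290)] [32, 55, 69]
144 [(232, 251), (264, 290)] [44, 99, 129]
150 [(232, 251), (264, 290)] [45, 95, 128]
156 [(233, 251), (265, 290)] [35, 66, 87]
162 [(234, 251), (264, 290)] [31, 66, 87]
168 [(234, 251), (264, 290)] [37, 67, 88]
174 [(286, 289)] [70, 76, 80]
180 [] [69, 76, 83]
186 [] [88, 96, 103]
192 [] [89, 98, 105]
198 [] [87, 97, 105]
204 [] [88, 99, 104]
210 [] [82, 93, 102]
216 [] [88, 95, 104]
222 [] [85, 96, 102]
228 [] [90, 101, 106]
234 [] [91, 98, 105]
```

The front point triangulates to 79.6 mm height in the far fork, the neck is in the near fork, and the roller hangs between them. Handing in.

```bash
python3 -c "
from workcell import bot
print(bot.get_obs()['clock'],bot.job_done())"
```

```text
the job is handed in; nothing more can be done
30.6 None
```

The job was handed in at 30.6 s: the spindle lies in both forks of the brass stand with the roller hanging between them, the bush pushed home with about 11 N at most (it dents above 22 N), and the gripper clear; on the first close the fingers shut just above the handle, so I reopened and gripped it lower.

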